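# Pop the battery hatch of the yellow power pack

### The job

Open the battery hatch of the yellow power pack: with your fingertips press once on the round orange mark on its grey hatch, right in until it stops, then let go by drawing straight up, so that the hatch pops up by itself. Keep clear and watch it for two seconds to be sure that it stays fully open, without pushing it back down. Leave the blue pack's hatch shut and unpressed, and neither move nor pick up anything else on the bench.

Things in the scene. Friction and masses are not known exactly. Their poses are not given: they have to be found in the camera images.
- yellow_pack: yellow battery power pack (THE ONE TO OPEN), heavy, fixed to the table, 220 (own x) x 170 (y) x 120 mm high, black rubber corners 2 mm higher. Origin: centre of its underside; own x points from its front (outlets) to its rear, z up. The grey hatch in its top, 100 (x) x 110 (y) mm, spans x = -65 to +35 mm and is hinged at its rear edge (x = +35 mm): its front edge swings up
- yellow_mark (a point): centre of the round orange and white thumb mark (30 mm across) on the upper face of the yellow pack's hatch, 80 mm from the hinge, 20 mm from the front edge; moves with the hatch. Shut, it lies 129 mm above the table, 9 mm above the deck around the hatch. Pressed straight down it yields with about 3 to 7 N; the latch lets go 4 to 5 mm down, hard stop at 6 mm
- yellow_hatch (a joint): angle of the yellow pack's hatch about its hinge, rad: 0 shut and latched, negative pressed in (hard stop -0.075), 0.75 fully open (hard stop, mark about 55 mm higher). Once pressed in and let go, the hatch springs up by itself in under 1 s, or follows a slowly rising finger, and stays up by its spring
- blue_pack: blue battery power pack (TO BE LEFT SHUT), heavy, fixed to the table, 220 (own x) x 170 (y) x 120 mm high, black rubber corners 2 mm higher. Origin: centre of its underside; own x points from its front (outlets) to its rear, z up. The grey hatch in its top, 100 (x) x 110 (y) mm, spans x = -65 to +35 mm and is hinged at its rear edge (x = +35 mm): its front edge swings up
- blue_mark (a point): centre of the round orange and white thumb mark (30 mm across) on the upper face of the blue pack's hatch, 80 mm from the hinge, 20 mm from the front edge; moves with the hatch. Shut, it lies 129 mm above the table, 9 mm above the deck around the hatch. Pressed straight down it yields with about 3 to 7 N; the latch lets go 4 to 5 mm down, hard stop at 6 mm
- blue_hatch (a joint): angle of the blue pack's hatch about its hinge, rad: 0 shut and latched, negative pressed in (hard stop -0.075), 0.75 fully open (hard stop, mark about 55 mm higher). Once pressed in and let go, the hatch springs up by itself in under 1 s, or follows a slowly rising finger, and stays up by its spring
- tape_roll: red tape roll, 54 mm across, 24 mm high, lying flat on the rear deck of the yellow pack; a bystander, not to be disturbed
- screw_box: small cardboard box of screws, 50 x 80 x 30 mm, on the rear deck of the blue pack; a bystander, not to be disturbed
- screwdriver: red-handled screwdriver lying on the left part of the table; a bystander, not to be disturbed
- wrench: steel wrench lying on the table between the robot and the packs; a bystander, not to be disturbed
- mug: white mug, 76 mm across, 90 mm high, left part of the table; a bystander, not to be disturbed
- oil_bottle: blue bottle, 56 mm across, 150 mm high, right part of the table; a bystander, not to be disturbed
- spare_battery: black battery with a yellow band, 75 x 110 x 63 mm, right part of the table; a bystander, not to be disturbed

How it is judged:
On the way, in this order (a step that is already met when the one before it is completed fails the run):
1. the yellow pack's hatch is pressed in by the fingers at its round mark (grasp point within 20 mm of the mark, seen from above) (value of joint yellow_hatch below -0.04 rad and horizontal distance between the grasp point and yellow_mark below 0.02 m and contact force between the fingers and yellow_pack above 0.5 N), for 0.02 s.
2. the yellow hatch has popped up and stays fully open for one second with nothing touching it (value of joint yellow_hatch above 0.65 rad and contact force between each of the arm, the fingers and yellow_pack below 0.1 N), for 1 s.
At the end, for the whole second after the job is handed in: the yellow pack's hatch stands open by itself (joint above 0.65 of 0.75 rad) and still, the blue pack's hatch is shut (between -0.02 and 0.04 rad), and every loose bystander is within 20 mm of where it started (value of joint yellow_hatch above 0.65 rad and velocity of joint yellow_hatch between -0.05 and 0.05 rad/s and value of joint blue_hatch between -0.02 and 0.04 rad and not (distance of any of tape_roll, screw_box, screwdriver, wrench, mug, oil_bottle, spare_battery from where it was at the start of the episode above 0.02 m)); the robot touches nothing.
It fails at once if the yellow hatch is pushed back towards shut after it has popped up (a second press) (value of joint yellow_hatch between 0.1 and 0.65 rad and velocity of joint yellow_hatch below -0.1 rad/s).
It fails at once if the blue pack's hatch is pressed in or opened (value of joint blue_hatch below -0.025 rad or value of joint blue_hatch above 0.05 rad).
It fails at once if a bystander is moved or picked up (more than 20 mm) (distance of any of tape_roll, screw_box, screwdriver, wrench, mug, oil_bottle, spare_battery from where it was at the start of the episode above 0.02 m).
It also fails if it takes over 32 s, if anything falls off the work surface, if the arm or the gripper's body presses on something with over 40 N, if the wrist force passes 120 N, or if a joint passes its speed limit or range.

### The arm

A 6-joint arm with a two-finger parallel gripper is mounted at the origin on the work surface. World frame = base frame: x ahead of the robot, y to its left, z up, the work surface at z = 0. Lengths are in m, angles in rad, forces in N, time in s.
With the tool pointing down it reaches from about 0.425 to 0.95 m from the base axis. Payload 3.5 kg.
Tool frame: the origin (TCP) lies on the centre line of the jaws, within the pads' length; the fingertips stand 25 mm ahead of it and the grasp point (between the pads) lies 6 mm ahead of it; z points along the fingers, y is the line along which they close (so a half turn about z gives the same grasp; the last joint's range is limited). The gripper opens to 85 mm and grips with 20 to 120 N. Pads are 22 mm wide; open, the fingers measure 114 mm over their backs; the gripper's body (76 mm by 85 mm) begins 54 mm behind the grasp point. The pads swing forward as they close: fully open they stand 13 mm farther back than shut.
Start: joints at [0.989, 0.286, 1.577, -0, 1.279, -0.15], TCP at [0.282, 0.613, 0.256] pointing down, gripper open.
Joint ranges: [-2.77, 2.77], [-0.9, 2.22], [0.21, 2.48], [-1.53, 4.67], [0.24, 2.81], [-2.84, 2.84]. Speed limits (rad/s): [2.79, 2.79, 3.14, 3.14, 3.14, 3.14].

### API

Orientations are given as a unit quaternion [x, y, z, w].
In Python, from station import robot gives the robot as it stands. The module is installed in compiled form; this text tells all that it offers.
- The arm moves only by the tool servo_tool, never from a script. Its arguments are lists of equal length, an entry for each row: "xyz": the shift along the tool's x, y, z in m, a list of three; "rot": the turn, a rotation vector about the tool's x, y, z in rad, a list of three. A call has 1 to 8 rows; each row shifts and turns the commanded pose from where the row before left it, along the tool's axes as they then stand; what a row does not reach is not made up. A row lasts 1/12 s, in which the tool goes at most 41.7 mm and 7.16 degrees, less where a joint would pass 70% of its speed; a pose out of reach is approached as far as the arm can. A call is refused whole if a number of a shift passes 0.0417 or a number of a turn 0.125, either way. A call with a gripper value outside its range is refused whole. "grip" is the opening, from 0 (shut) to 1 (fully open), set as the call begins (left out, the last holds). The fingers move at their own pace and stop on an object; "squeeze" is the grip in N (left out, the last holds). Time passes only in rows, so rows that do not move let the fingers close. It gives the time, the measured TCP pose, the force, the opening and the grip force at its end, in the units of the state.
- robot.read_state(): the state, without advancing time (a new reading comes with each control period).
- robot.camera(name): name is "side" or "top" or "wrist"; returns (picture, depth): 480x640x3 uint8, blue, green, red; 480x640 float32, m along the optical axis (not along the pixel's ray), 0 where there is no reading.
- robot.camera_params(name): a dict with "fx", "fy", "cx", "cy" (pixels), "extrinsics" (4x4, takes a point from camera to world coordinates); the wrist camera has in their place "tool_from_camera" (4x4, takes a point from camera to tool coordinates, whose origin is the TCP and whose axes are the flange's). Camera axes: x right, y down, z forward; pixel columns grow to the right and rows downward; lengths in m; the calibration is good to about 2 mm. The wrist camera is an equidistant fisheye: a pixel r from the principal point sees the ray r / f radians off the axis. A picture is of the moment at which its call begins: read the wrist's pose just before it. camera_params takes no time and is no camera call.
- robot.hand_in(): hands the job in; it is judged then, once.
The state is a dict: "t": time; "joint_pos": joint angles; "joint_velocities": joint speeds; "tau": joint torques, N m; "tool_pos": TCP position; "tool_rot": TCP orientation; "contact_force": force on the tool from outside, world axes, zero at the start; "ft_torque": the same for the moment, N m; "opening": finger opening in m; "gripper_force": force on a finger pad.
Only numpy, scipy, OpenCV 4.12 (cv2) and the standard library are available. Lean on these libraries where they do the work, as an engineer would, in place of code of your own. Each camera call takes 0.05 s, during which the arm holds its last target. There are 200 camera calls.

## Working session

There is one attempt and no reset: what is moved stays moved. The work goes in short steps, Python scripts to look and compute and a tool call to move; the robot and the scene stay as the last step left them, time stands still between calls to the robot, and variables do not carry over. Pictures are saved under pics/ and viewed, at most 10 in all, crops included, and the job is handed in when it is done.

Besides the shell and the picture viewer there is one more tool, called after "Request:" by a JSON object that holds its "method" and its "body". servo_tool: Moves the arm, as the interface text tells. Its arguments: {"type":"object","properties":{"xyz":{"type":"array"},"rot":{"type":"array"},"grip":{"type":"number"},"squeeze":{"type":"number"}},"required":["xyz","rot"]}

```bash
mkdir -p pics
cat > h.py <<'E'
import numpy as np, cv2
from station import robot
def world(name,u,v,d):
    p=robot.camera_params(name);T=np.array(p["extrinsics"])
    return (T@np.array([(u-p["cx"])/p["fx"]*d,(v-p["cy"])/p["fy"]*d,d,1]))[:3]
def plane(name,u,v,z):
    p=robot.camera_params(name);T=np.array(p["extrinsics"])
    r=T[:3,:3]@np.array([(u-p["cx"])/p["fx"],(v-p["cy"])/p["fy"],1]);o=T[:3,3]
    return o+r*(z-o[2])/r[2]
E
python3 - <<'E'
from h import *
s=robot.read_state();print(s["t"],s["tool_pos"],s["tool_rot"])
im,d=robot.camera("top");cv2.imwrite("pics/top.png",im);np.save("top_d.npy",d)
hsv=cv2.cvtColor(im,cv2.COLOR_BGR2HSV)
for nm,lo,hi in(("orange",(5,130,120),(19,255,255)),("yellow",(20,120,100),(35,255,255)),("blue",(100,100,60),(125,255,255))):
    n,l,st,c=cv2.connectedComponentsWithStats(cv2.inRange(hsv,lo,hi))
    for i in range(1,n):
        if st[i,4]>25:
            m=l==i;dd=np.median(d[m]);print(nm,st[i],c[i].round(1),world("top",*c[i],dd).round(3),plane("top",*c[i],.129).round(3))
E
```

```text
0.0 [0.28210578 0.61256558 0.25492523] [ 2.14210536e-01  9.76786792e-01 -1.10572403e-03 -4.31471979e-04]
orange [ 313    0   31   93 2260] [328.2  45.9] [ 1.463e+00  1.000e-03 -6.180e-01] [ 0.995 -0.011  0.129]
orange [345   0  18  20  88] [353.9   6. ] [ 1.388 -0.081 -0.268] [ 1.099 -0.066  0.129]
orange [ 344    0  157   36 1814] [426.5  16.3] [ 1.359 -0.313 -0.268] [ 1.079 -0.233  0.129]
orange [486   0  14   7  34] [492.8   2.3] [ 1.417 -0.525 -0.268] [ 1.12  -0.386  0.129]
orange [345   9   9  12  35] [348.9  14. ] [ 1.358 -0.066 -0.268] [ 1.078 -0.055  0.129]
orange [486  23  13  13  57] [490.8  29.4] [ 1.321 -0.516 -0.269] [ 1.051 -0.38   0.129]
orange [426  27   9   8  27] [430.   30.9] [ 1.309 -0.324 -0.269] [ 1.042 -0.241  0.129]
orange [477  29   8   7  34] [480.6  32. ] [ 1.309 -0.483 -0.266] [ 1.043 -0.356  0.129]
orange [620  38   7  38 100] [622.2  58.3] [ 1.329 -1.016 -0.419] [ 0.989 -0.672  0.129]
orange [469  48  73  73 871] [498.6  83. ] [ 1.327 -0.657 -0.612] [ 0.918 -0.393  0.129]
orange [534  75  31  43 306] [549.8  95.2] [ 0.872 -0.487  0.169] [ 0.893 -0.505  0
[... 1437 characters left out ...]
ge [384 210  10   9  72] [388.7 214. ] [ 0.609 -0.152  0.129] [ 0.609 -0.152  0.129]
orange [226 230   9   9  70] [229.9 234.2] [0.553 0.179 0.128] [0.553 0.179 0.129]
orange [598 282  14  53 562] [604.5 308.5] [ 0.434 -0.629  0.059] [ 0.428 -0.591  0.129]
yellow [ 371   90   36   30 1052] [388.7 104.5] [ 0.865 -0.151  0.113] [ 0.857 -0.149  0.129]
yellow [ 190  166   85  102 4442] [233.6 219. ] [0.588 0.176 0.117] [0.586 0.173 0.129]
yellow [222 170  14  13 145] [228.4 175.7] [0.684 0.194 0.118] [0.68  0.192 0.129]
blue [ 328  142  104  113 3923] [381.9 203.6] [ 0.634 -0.139  0.119] [ 0.631 -0.138  0.129]
blue [492 207  27  26 415] [503.4 220.6] [ 0.61  -0.403  0.101] [ 0.603 -0.393  0.129]
```

View pics/top.png

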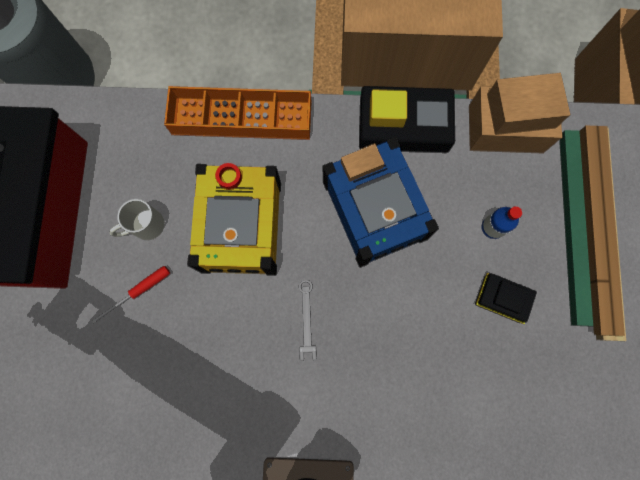

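The top view shows the yellow pack with its mark at pixel (230, 234), which gives world (0.553, 0.179, 0.129). That height matches the 129 mm given. The blue pack is to the right, with its mark at (389, 214). The path at z = 0.25 is clear, so I'm moving above the mark with the gripper shut.

Request:
{"method": "servo_tool", "body": {"xyz": [[-0.0267,-0.0175,0],[-0.0267,-0.0175,0],[-0.0267,-0.0175,0],[-0.0267,-0.0175,0],[-0.0267,-0.0175,0],[-0.0267,-0.0175,0],[-0.0267,-0.0175,0],[-0.0267,-0.0175,0]], "rot": [[0,0,0],[0,0,0],[0,0,0],[0,0,0],[0,0,0],[0,0,0],[0,0,0],[0,0,0]], "grip": 0}}

```text
t: 0.72
tool_pos: [0.418, 0.3949, 0.2555]
tool_rot: [0.214, 0.977, -0.0, -0.0]
contact_force: [1.2, -0.3, 0.3]
opening: -0.0003
gripper_force: 0.0
```

Request:
{"method": "servo_tool", "body": {"xyz": [[-0.0267,-0.0175,0],[-0.0267,-0.0175,0],[-0.0267,-0.0175,0],[-0.0267,-0.0175,0],[-0.0267,-0.0175,0],[-0.0267,-0.0175,0],[-0.0267,-0.0175,0],[-0.0267,-0.0175,0]], "rot": [[0,0,0],[0,0,0],[0,0,0],[0,0,0],[0,0,0],[0,0,0],[0,0,0],[0,0,0]]}}

```text
t: 1.38
tool_pos: [0.5534, 0.1785, 0.2555]
tool_rot: [0.214, 0.977, -0.0, -0.001]
contact_force: [0.3, 0.8, -1.0]
opening: -0.0002
gripper_force: 0.0
```

Request:
{"method": "servo_tool", "body": {"xyz": [[0,0,0.02],[0,0,0.02],[0,0,0],[0,0,0]], "rot": [[0,0,0],[0,0,0],[0,0,0],[0,0,0]]}}

```text
t: 1.72
tool_pos: [0.5521, 0.1797, 0.2144]
tool_rot: [0.214, 0.977, -0.001, -0.002]
contact_force: [0.0, 0.1, 0.1]
opening: 0.0001
gripper_force: 0.0
```

Run:
```python
from h import *
from scipy.spatial.transform import Rotation as R
s=robot.read_state();im,d=robot.camera("wrist");cv2.imwrite("pics/w1.png",im)
print(s["t"],np.round(s["tool_pos"],4),np.round(s["tool_rot"],4),s["opening"],s["contact_force"])
p=robot.camera_params("wrist");print(p)
f=p.get("fx",p.get("f"));M=np.array(p["tool_from_camera"]);A=R.from_quat(s["tool_rot"]).as_matrix()
hsv=cv2.cvtColor(im,cv2.COLOR_BGR2HSV)
n,l,st,c=cv2.connectedComponentsWithStats(cv2.inRange(hsv,(5,130,120),(19,255,255)))
for i in range(1,n):
    if st[i,4]<60: continue
    x,y=c[i]-[p["cx"],p["cy"]];r=np.hypot(x,y);th=r/f
    ray=np.array([np.sin(th)*x/r,np.sin(th)*y/r,np.cos(th)])
    o=A@M[:3,3]+s["tool_pos"];w=A@M[:3,:3]@ray
    q=o+w*(.129-o[2])/w[2]
    print(st[i],c[i].round(1),q.round(4),"tool shift",(A.T@(q-s["tool_pos"])).round(4))
im,d=robot.camera("side");cv2.imwrite("pics/s1.png",im)
```

```text
1.7167 [0.5521 0.1797 0.2144] [ 2.143e-01  9.768e-01 -8.000e-04 -2.200e-03] 5.7276466511629306e-05 [0.04651648 0.06738992 0.12427256]
{'fx': 371.64829954431775, 'fy': 371.64829954431775, 'cx': 321.6821780695312, 'cy': 238.4795513760196, 'tool_from_camera': array([[-6.03063642e-04, -9.46872510e-01, -3.21608591e-01,
         8.29689567e-02],
       [ 9.99999810e-01, -6.12243864e-04, -7.25933425e-05,
        -1.00844915e-03],
       [-1.28166246e-04, -3.21608573e-01,  9.46872700e-01,
        -1.18285314e-01],
       [ 0.00000000e+00,  0.00000000e+00,  0.00000000e+00,
         1.00000000e+00]])}
[307 249  37  34 975] [325.2 265.8] [0.5552 0.1792 0.129 ] tool shift [-0.0033  0.0011  0.0854]
[ 487  345   89   85 3786] [538.2 385.4] [0.7306 0.2937 0.129 ] tool shift [-0.1147  0.1785  0.0845]
[ 48 421  16  14 121] [ 55.6 427.5] [ 0.6112 -0.154   0.129 ] tool shift [-0.1937 -0.278   0.0853]
[  0 467  13  13  82] [  4.3 474.5] [ 0.6825 -0.421   0.129 ] tool shift [-0.3703 -0.4906  0.0852]
```

View pics/w1.png

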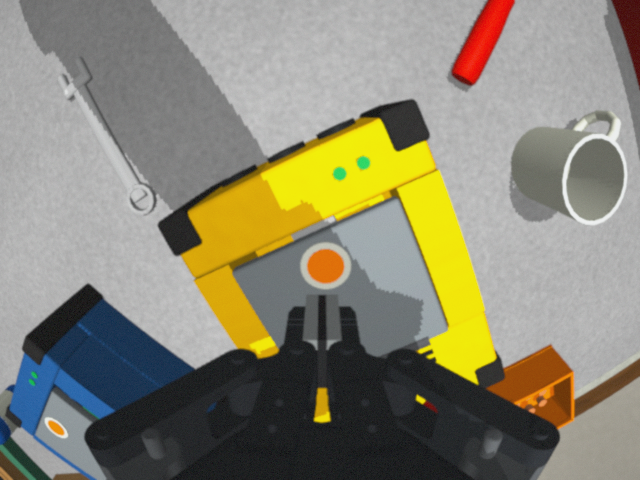

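View pics/s1.png

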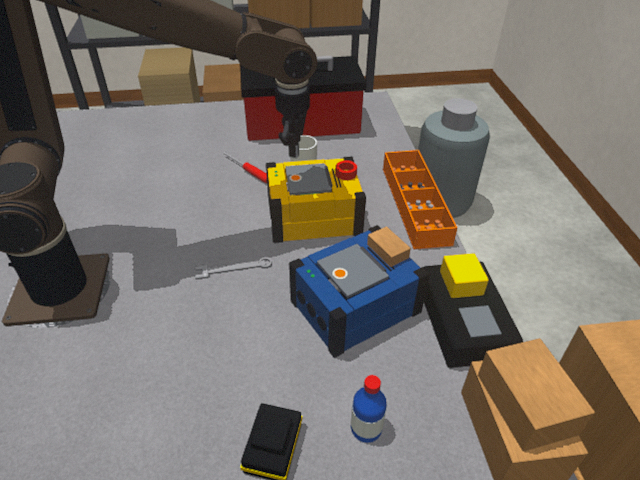

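The wrist view puts the mark at pixel (325, 266), world (0.555, 0.179). That agrees with the top camera to about 2 mm. The side view shows the hatch still shut and the fingers above it. I'll shift 2 mm and go down to just short of contact.

Request:
{"method": "servo_tool", "body": {"xyz": [[-0.002,0,0.018],[0,0,0.018],[0,0,0.012],[0,0,0.004],[0,0,0]], "rot": [[0,0,0],[0,0,0],[0,0,0],[0,0,0],[0,0,0]]}}

```text
t: 2.23
tool_pos: [0.5545, 0.1794, 0.1637]
tool_rot: [0.214, 0.977, -0.0, -0.001]
contact_force: [-0.4, -0.2, -0.6]
opening: -0.0003
gripper_force: 0.0
```

Request:
{"method": "servo_tool", "body": {"xyz": [[0,0,0.004],[0,0,0.004],[0,0,0.002],[0,0,0.002],[0,0,0.001]], "rot": [[0,0,0],[0,0,0],[0,0,0],[0,0,0],[0,0,0]]}}

```text
t: 2.65
tool_pos: [0.5552, 0.1792, 0.1523]
tool_rot: [0.214, 0.977, 0.0, 0.0]
contact_force: [-3.9, -0.3, 5.2]
opening: -0.0
gripper_force: 2.6
```

Contact came at about the expected height, and I'm now pressing at 5 N. I'll go on to the stop.

Request:
{"method": "servo_tool", "body": {"xyz": [[0,0,0.0015],[0,0,0.0015],[0,0,0.001],[0,0,0]], "rot": [[0,0,0],[0,0,0],[0,0,0],[0,0,0]]}}

```text
t: 2.98
tool_pos: [0.555, 0.1792, 0.1485]
tool_rot: [0.214, 0.977, -0.0, -0.0]
contact_force: [-3.6, 0.1, 6.0]
opening: -0.0001
gripper_force: 2.6
```

Request:
{"method": "servo_tool", "body": {"xyz": [[0,0,0.001],[0,0,0.001],[0,0,0]], "rot": [[0,0,0],[0,0,0],[0,0,0]]}}

```text
t: 3.23
tool_pos: [0.5551, 0.1793, 0.1482]
tool_rot: [0.214, 0.977, -0.0, -0.001]
contact_force: [-7.1, -1.2, 12.0]
opening: 0.0001
gripper_force: 6.5
```

The tool stopped moving down and the force doubled to 12 N, so this is the hard stop. I'm drawing straight up.

Request:
{"method": "servo_tool", "body": {"xyz": [[0,0,-0.01],[0,0,-0.025],[0,0,-0.035],[0,0,-0.035],[0,0,-0.03],[0,0,-0.015],[0,0,0],[0,0,0]], "rot": [[0,0,0],[0,0,0],[0,0,0],[0,0,0],[0,0,0],[0,0,0],[0,0,0],[0,0,0]]}}

```text
t: 3.9
tool_pos: [0.5555, 0.1791, 0.2961]
tool_rot: [0.214, 0.977, 0.0, 0.001]
contact_force: [-0.5, -0.1, -0.2]
opening: -0.0004
gripper_force: 0.0
```

Request:
{"method": "servo_tool", "body": {"xyz": [[0,0,0],[0,0,0],[0,0,0],[0,0,0],[0,0,0],[0,0,0],[0,0,0],[0,0,0]], "rot": [[0,0,0],[0,0,0],[0,0,0],[0,0,0],[0,0,0],[0,0,0],[0,0,0],[0,0,0]]}}

```text
t: 4.57
tool_pos: [0.5551, 0.1791, 0.2953]
tool_rot: [0.214, 0.977, -0.0, -0.0]
contact_force: [-0.1, 0.2, 0.2]
opening: 0.0002
gripper_force: 0.0
```

Request:
{"method": "servo_tool", "body": {"xyz": [[0,0,0],[0,0,0],[0,0,0],[0,0,0],[0,0,0],[0,0,0],[0,0,0],[0,0,0]], "rot": [[0,0,0],[0,0,0],[0,0,0],[0,0,0],[0,0,0],[0,0,0],[0,0,0],[0,0,0]]}}

```text
t: 5.23
tool_pos: [0.5551, 0.1791, 0.2953]
tool_rot: [0.214, 0.977, -0.0, -0.0]
contact_force: [-0.0, -0.9, -0.0]
opening: 0.0001
gripper_force: 0.0
```

Request:
{"method": "servo_tool", "body": {"xyz": [[0,0,0],[0,0,0],[0,0,0],[0,0,0],[0,0,0],[0,0,0],[0,0,0],[0,0,0]], "rot": [[0,0,0],[0,0,0],[0,0,0],[0,0,0],[0,0,0],[0,0,0],[0,0,0],[0,0,0]]}}

```text
t: 5.9
tool_pos: [0.5551, 0.1791, 0.2953]
tool_rot: [0.214, 0.977, -0.0, 0.0]
contact_force: [-0.3, -0.5, 0.9]
opening: -0.0002
gripper_force: 0.0
```

Run:
```python
from h import *
s=robot.read_state();print(s["t"],s["tool_pos"],s["contact_force"])
im,d=robot.camera("side");cv2.imwrite("pics/s2.png",im)
hsv=cv2.cvtColor(im,cv2.COLOR_BGR2HSV);m=cv2.inRange(hsv,(5,130,120),(19,255,255))
n,l,st,c=cv2.connectedComponentsWithStats(m)
for i in range(1,n):
    x,y=c[i]
    if st[i,4]>8 and 260<x<370 and 120<y<300: print(st[i],c[i].round(1),world("side",*c[i],np.median(d[l==i])).round(3))
```

```text
5.9 [0.55508917 0.17910902 0.29533572] [-0.33800493 -0.50892504  0.93334146]
[304 156   7   6  21] [306.9 158.4] [0.583 0.184 0.178]
[342 169   7   3  12] [345.2 169.7] [0.682 0.209 0.12 ]
[340 178  15   3  18] [346.8 179.2] [0.679 0.168 0.121]
[335 270  10   7  60] [339.6 272.9] [ 0.61  -0.151  0.129]
```

View pics/s2.png

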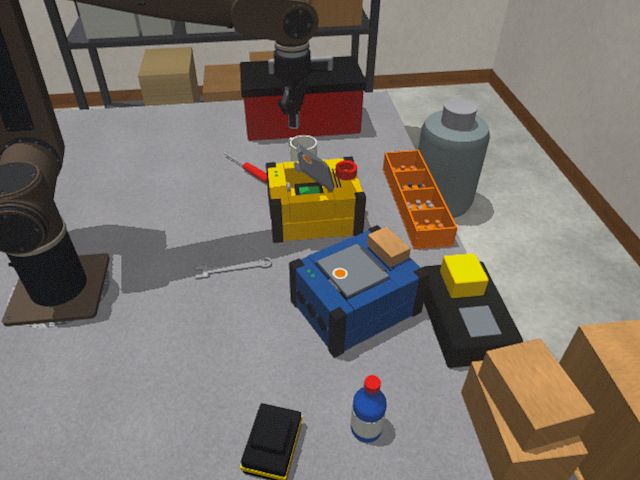

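The side view shows the yellow hatch standing open, with its mark at pixel (307, 158), z ≈ 0.18 and 28 mm further back, as expected when fully open. The blue hatch is still shut, with its mark at z = 0.129. The fingers have been clear for about 2 s, so I'm checking that the hatch is steady and handing in.

Request:
{"method": "servo_tool", "body": {"xyz": [[0,0,0],[0,0,0],[0,0,0],[0,0,0],[0,0,0],[0,0,0]], "rot": [[0,0,0],[0,0,0],[0,0,0],[0,0,0],[0,0,0],[0,0,0]]}}

```text
t: 6.45
tool_pos: [0.5551, 0.1791, 0.2953]
tool_rot: [0.214, 0.977, 0.0, 0.0]
contact_force: [0.2, 1.0, 0.3]
opening: 0.0
gripper_force: 0.0
```

Run:
```python
from h import *
im,d=robot.camera("side")
m=cv2.inRange(cv2.cvtColor(im,cv2.COLOR_BGR2HSV),(5,130,120),(19,255,255))[145:166,295:320]
y,x=np.nonzero(m);u,v=x.mean()+295,y.mean()+145
print(len(x),u,v)
if len(x)>8 and abs(v-158.4)<1.5: print(robot.hand_in())
```

```text
21 306.85714285714283 158.42857142857142
the job is handed in; nothing more can be done
None
```

I pressed the yellow pack's hatch once to its stop and it popped up and stayed open for over two seconds; the blue hatch stayed shut, nothing else was touched, and the job is handed in (no verdict was returned).

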